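# Bring the buried parts tin to the top

## Task

The next job's parts are in the round brass tin with the red band, which is buried under the tin with the green band. Lift the green-banded tin off and set it down about the middle of the empty mint tray, then restack the red-banded tin squarely on top of it, so that the red one is at hand. Keep both tins upright and leave the other stack of tins alone.

Things in the scene. Friction and masses are not known exactly. Their poses are not given: they have to be found in the camera images.
- red_tin: the wanted tin: closed round brass tin, 45 mm in diameter, 23 mm high, flat above and below, rigid and shut, with a red paper band round its side and a red label on its lid; weighs about 80 g. At the start it stands on the bench under the green-banded tin. Origin at the centre of its underside, z up
- green_tin: like tin (45 mm in diameter, 23 mm high, about 80 g) with a green band and a green label on its lid; at the start it lies loose on the red-banded tin, so its underside is 23 mm above the bench. Grip it above the joint between the two tins, or both come along. Origin at the centre of its underside, z up
- mint_tray: empty round mint-green tray, fixed to the bench, a plain disc 122 mm in diameter with a flat top 18 mm above its underside and the bench. Origin at the centre of its underside, z up
- blue_tin: like tin with a blue band, the upper one of the other stack (it lies on a like tin with a black band, which stands on the bench); neither is to be moved. Origin at the centre of its underside, z up

How it is judged:
By the outcome, as a careful person would: the job done as asked, in the order asked, and still so for the second after the job is handed in, with the robot touching nothing.
It also fails if it takes over 56 s, if anything falls off the work surface, if the arm or the gripper's body presses on something with over 40 N, if the wrist force passes 120 N, or if a joint passes its speed limit or range.

## Robot

A 6-joint arm with a two-finger parallel gripper is mounted at the origin on a cart in front of the work surface, level with it; the furniture and walls round the work are solid. World frame = base frame: x ahead of the robot, y to its left, z up, the work surface at z = 0. Lengths are in m, angles in rad, forces in N, time in s.
With the tool pointing down it reaches from about 0.35 to 0.775 m from the base axis. Payload 5.5 kg.
Tool frame: the origin (TCP) lies where the fingers leave the gripper's body, on its centre line; the fingertips stand 73 mm ahead of it and the grasp point (between the pads) lies 54 mm ahead of it; z points along the fingers, y is the direction in which the jaws open and shut (so a half turn about z gives the same grasp; the last joint's range is limited). The gripper opens to 85 mm and grips with 20 to 120 N. Pads are 22 mm wide; open, the fingers measure 114 mm over their backs; the gripper's body (76 mm by 85 mm) begins 54 mm behind the grasp point. The pads swing forward as they close: fully open they stand 13 mm farther back than shut.
Start: joints at [-0.14, 0.313, 0.046, 1.304, 0, 1.431], TCP at [0.575, -0, 0.304] pointing down, gripper open.
Joint ranges: [-2.76, 2.76], [-0.86, 1.69], [-1.03, 1.26], [-2.2, 2.34], [-1.47, 1.5], [-3.14, 3.14]. Speed limits (rad/s): [2.57, 2.57, 3.14, 3.14, 3.14, 3.14].

## Interface

Orientations are given as a unit quaternion [w, x, y, z].
In Python, from workcell import env, read_camera, job, cut_out gives the robot as it stands.
- The arm moves only by the tool servo_tool, never from a script. Its argument "deltas" is a list of rows, each an object of numbers: "dx", "dy", "dz": the shift along the world's x, y, z in mm; "rx", "ry", "rz": the turn, a rotation vector about the world's x, y, z in rad; "fingers": the closure, from -1 (fully open) to 1 (shut). A call has 1 to 8 rows; each row shifts and turns the commanded pose from where the row before left it; what a row does not reach is not made up. A row lasts 1/10 s, in which the tool goes at most 50 mm and 8.59 degrees, less where a joint would pass 70% of its speed; a pose out of reach is approached as far as the arm can. A call is refused whole if a number of a shift passes 50 or a number of a turn 0.15, either way. A call with a gripper value outside its range is refused whole. The fingers move at their own pace and stop on an object; "newtons" is the grip in N (left out, the last holds). Time passes only in rows, so rows that do not move let the fingers close. It gives the time, the measured TCP pose, the force and the opening at its end, in the units of the state.
- env.get_state(): the state, without advancing time (a new reading comes with each control period).
- read_camera(name): name is "scene" or "side" or "wrist"; returns a dict with "img" (384x512x3 uint8, red, green, blue), "intrinsics" (3x3 intrinsics, pixels), "k1" (the pictures are not rectified: a ray, as slopes to the right and down, at radius r is drawn at 1 + k1 r^2 times it, then the intrinsics apply), "extrinsics" (4x4, takes a point from camera to world coordinates); the wrist camera has in their place "hand_eye" (4x4, takes a point from camera to tool coordinates, whose origin is the TCP and whose axes are the flange's). Camera axes: x right, y down, z forward; pixel columns grow to the right and rows downward; lengths in m; the calibration is good to about 2 mm. A picture is of the moment at which its call begins: read the wrist's pose just before it. There is no depth.
- job.hand_in(): hands the job in, once; it reports no verdict.
Trained networks look in the newest picture that a camera, given by its name, has taken for a name from the list of things; names that differ only in an ending like _2 or _b are one class to them, and where a whole thing is asked for, a point or a joint stands for the part that bears it (a point fixed in the world has none). Each returns a list of dicts, best first, with "confidence" (0 to 1); they miss things now and then, are a little off and sometimes report something else, mostly with a low value. They report only what shows in the picture. A call takes as long as a camera call.
- cut_out(target, camera): "region" (384x512 bool, what is visible of it) and "extent" ([left, top, right, bottom] in pixels, round what is visible of it).
The state is a dict: "clock": time; "joint_pos": joint angles; "qvel": joint speeds; "tau": joint torques, N m; "tcp_pos": TCP position; "orientation": TCP orientation; "wrist_force": force on the tool from outside, world axes, zero at the start; "ft_torque": the same for the moment, N m; "finger_gap": finger opening in m.
Only numpy, scipy, OpenCV 4.12 (cv2) and the standard library are available. Lean on these libraries where they do the work, as an engineer would, in place of code of your own. Each camera call takes 0.05 s, during which the arm holds its last target. There are 200 camera calls.

## Working session

There is one attempt and no reset: what is moved stays moved. The work goes in short steps, Python scripts to look and compute and a tool call to move; the robot and the scene stay as the last step left them, time stands still between calls to the robot, and variables do not carry over. Pictures are saved under pics/ and viewed, about 8 in all and at most 12, crops included, and the job is handed in when it is done.

Besides the shell and the picture viewer there is one more tool, called after "Emit:" as name(argument=value, ...) on one line, values as JSON. servo_tool: Moves the arm, as the interface text tells. Its arguments: {"type":"object","properties":{"deltas":{"type":"array"},"newtons":{"type":"number"}},"required":["deltas"]}

```bash
ls; mkdir -p pics; cat > h.py <<'E'
import numpy as np, cv2
from workcell import env, read_camera, job, cut_out
from scipy.spatial.transform import Rotation as R
def T_tool(s):
    w,x,y,z=s["orientation"]; T=np.eye(4); T[:3,:3]=R.from_quat([x,y,z,w]).as_matrix(); T[:3,3]=s["tcp_pos"]; return T
def shot(name):
    s=env.get_state(); c=read_camera(name)
    c["E"]=c["extrinsics"] if "extrinsics" in c else T_tool(s)@np.array(c["hand_eye"])
    c["E"]=np.array(c["E"]); c["K"]=np.array(c["intrinsics"]); return c
def save(c,fn,box=None,k=1):
    im=c["img"][:,:,::-1]
    if box: l,t,r,b=box; im=im[t:b,l:r]
    cv2.imwrite(fn,cv2.resize(im,None,fx=k,fy=k,interpolation=cv2.INTER_CUBIC))
def proj(c,P):
    P=np.atleast_2d(P); p=(P-c["E"][:3,3])@c["E"][:3,:3]; s=p[:,:2]/p[:,2:]
    s=s*(1+c["k1"]*(s**2).sum(1,keepdims=True)); K=c["K"]
    return s*[K[0,0],K[1,1]]+[K[0,2],K[1,2]]
def toplane(c,uv,z):
    uv=np.atleast_2d(np.float64(uv)); K=c["K"]; d=(uv-[K[0,2],K[1,2]])/[K[0,0],K[1,1]]; s=d.copy()
    for _ in range(30): s=d/(1+c["k1"]*(s**2).sum(1,keepdims=True))
    r=np.c_[s,np.ones(len(s))]@c["E"][:3,:3].T; o=c["E"][:3,3]
    return (o+r*((z-o[2])/r[:,2])[:,None])[:,:2]
def fitcyl(c,reg,rad,z0,z1,x0):
    """fit cylinder silhouette extents (bounding hull) to region by mask IoU"""
    from scipy.optimize import minimize
    a=np.linspace(0,2*np.pi,60); ring=np.c_[np.cos(a),np.sin(a)]*rad
    reg=reg.astype(np.uint8); S=4
    big=cv2.resize(reg,None,fx=S,fy=S,interpolation=cv2.INTER_LINEAR)
    def cost(x):
        P=np.r_[np.c_[ring+x,np.full(60,z0)],np.c_[ring+x,np.full(60,z1)]]
        h=cv2.convexHull(np.float32((proj(c,P)+.5)*S)).astype(np.int32)
        m=np.zeros_like(big); cv2.fillConvexPoly(m,h,1)
        return 1-(m&big).sum()/max(1,(m|big).sum())
    r=minimize(cost,x0,method="Nelder-Mead",options=dict(initial_simplex=[x0,np.add(x0,[.01,0]),np.add(x0,[0,.01])],xatol=1e-4,fatol=1e-5))
    return r.x,r.fun
E
cat > l.py <<'E'
from h import *
for n in ("scene","side"):
    c=shot(n); save(c,f"pics/{n}0.png",k=1.5); print(n,c["E"][:3,3].round(3))
    for t,rad,z0,z1 in (("green_tin",.0225,.023,.046),("red_tin",.0225,0,.023),("blue_tin",.0225,.023,.046),("mint_tray",.061,0,.018)):
        for d in cut_out(t,n)[:2]:
            e=np.array(d["extent"]); u=[(e[0]+e[2])/2,(e[1]+e[3])/2]
            x0=toplane(c,u,(z0+z1)/2)[0]
            print(t,round(d["confidence"],2),e.round(),x0.round(4),*fitcyl(c,d["region"],rad,z0,z1,x0))
s=env.get_state(); print(s["clock"],s["tcp_pos"],s["orientation"],s["finger_gap"])
E
python3 l.py
```

```text
pics
scene [-0.086 -0.43   0.528]
green_tin 0.8 [322. 220. 352. 246.] [ 0.5344 -0.1728] [ 0.53374745 -0.16981093] 0.08461297398934509
red_tin 0.68 [320. 238. 347. 256.] [ 0.5229 -0.1751] [ 0.5315773  -0.17291742] 0.5197423986486487
blue_tin 0.59 [168. 164. 191. 189.] [0.5114 0.1803] [0.51353895 0.18099919] 0.07996309395663537
mint_tray 0.67 [208. 201. 279. 246.] [ 0.4866 -0.0052] [ 0.48602971 -0.00415756] 0.058826484477042085
side [0.23  0.623 0.604]
green_tin 0.97 [283. 133. 304. 156.] [ 0.5311 -0.1646] [ 0.53112382 -0.16886688] 0.07754206291148502
red_tin 0.71 [282. 152. 307. 165.] [ 0.5218 -0.1518] [ 0.52816062 -0.16255153] 0.5277818717759764
red_tin 0.68 [250. 184. 315. 234.] [0.4837 0.0021] [0.47411405 0.03019804] 0.7675706783684627
blue_tin 0.91 [209. 246. 238. 278.] [0.5091 0.1789] [0.51139659 0.1769224 ] 0.047411054637865324
mint_tray 0.77 [250. 184. 318. 235.] [0.4823 0.0006] [ 0.48545592 -0.00327915] 0.05769523188878023
0.5 [ 5.75011189e-01 -3.89585150e-05  3.03889784e-01] [ 2.13048114e-05  7.07124536e-01  7.07089025e-01 -6.93343087e-06] 0.0855947759691439
```

View pics/scene0.png

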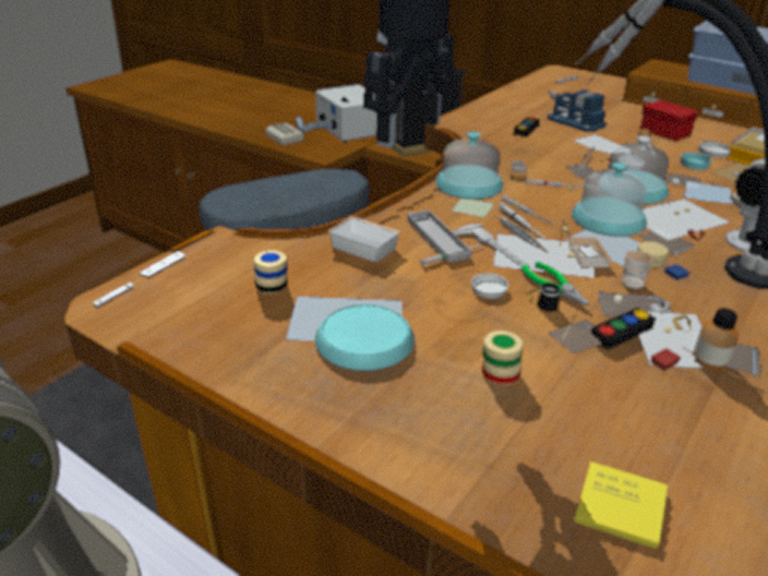

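View pics/side0.png

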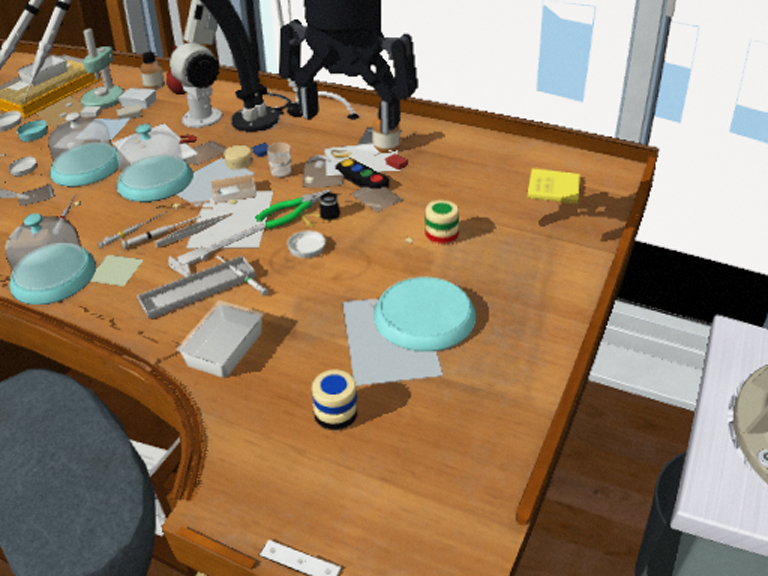

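The stack is at about (0.532, -0.169), shown at about (335,237) in the scene camera. The tray is at about (0.486, -0.004), and the blue stack stands well away at (0.512, 0.179). I'll go above the stack for a wrist view.

Emit:
servo_tool(deltas=[{"dx": -8, "dy": -30, "dz": -14}, {"dx": -9, "dy": -35, "dz": -20}, {"dx": -9, "dy": -35, "dz": -20}, {"dx": -9, "dy": -35, "dz": -20}, {"dx": -8, "dy": -34, "dz": -20}, {"dx": 0}, {"dx": 0}], newtons=30)

```text
invalid input at $.deltas[0]: expected keys dx, dy, dz, rx, ry, rz, fingers
```

```bash
cat > w.py <<'E'
from h import *
import sys
c=shot("wrist"); print(c["E"].round(3)); save(c,f"pics/{sys.argv[1]}.png",k=1.5)
for a in sys.argv[2:]:
    t,z0,z1,rad=a.split(","); z0=float(z0);z1=float(z1);rad=float(rad)
    for d in cut_out(t,"wrist")[:2]:
        e=np.array(d["extent"]); x0=toplane(c,[(e[0]+e[2])/2,(e[1]+e[3])/2],z1)[0]
        print(t,round(d["confidence"],2),e.round(),x0.round(4),*fitcyl(c,d["region"],rad,z0,z1,x0))
s=env.get_state(); print(s["clock"],s["tcp_pos"],s["finger_gap"],s["wrist_force"])
E
python3 w.py w1 green_tin,.023,.046,.0225 red_tin,0,.023,.0225 mint_tray,0,.018,.061
```

```text
[[ 1.    -0.001 -0.     0.576]
 [-0.001 -0.958 -0.288  0.074]
 [-0.     0.288 -0.958  0.374]
 [ 0.     0.     0.     1.   ]]
green_tin 0.75 [211. 267. 240. 298.] [ 0.5379 -0.156 ] [ 0.53095289 -0.16818094] 0.0935093509350935
red_tin 0.7 [211. 262. 241. 277.] [ 0.5371 -0.1494] [ 0.53049997 -0.16945555] 0.8095164529584428
mint_tray 0.64 [144. 127. 232. 213.] [0.4885 0.0016] [ 0.48847589 -0.00165467] 0.055096391300884284
0.7 [ 5.75041381e-01 -1.39373534e-05  3.03968863e-01] 0.0851879089822177 [-0.32500937  0.26100169 -0.30588323]
```

View pics/w1.png

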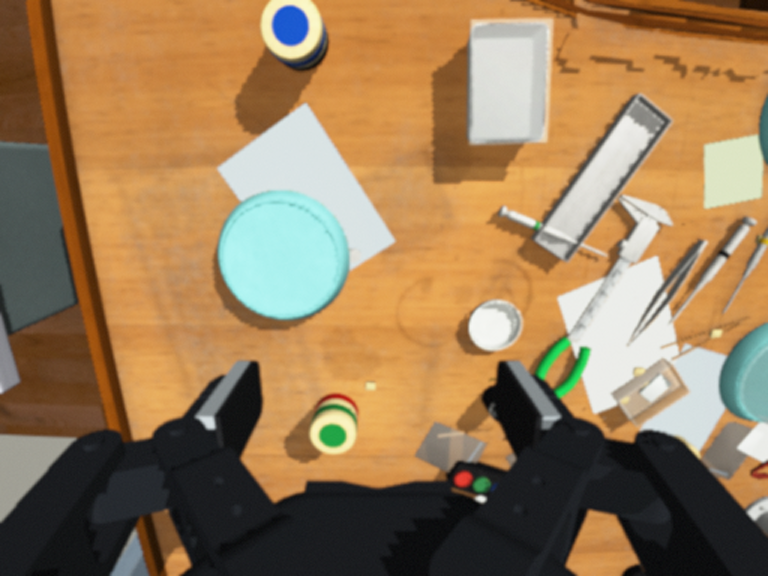

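The wrist view agrees: stack at about (0.532, -0.169), tray at about (0.487, -0.003). The call was refused because every key has to be in each row.

Emit:
servo_tool(deltas=[{"dx": -8, "dy": -30, "dz": -14, "rx": 0, "ry": 0, "rz": 0, "fingers": -1}, {"dx": -9, "dy": -35, "dz": -20, "rx": 0, "ry": 0, "rz": 0, "fingers": -1}, {"dx": -9, "dy": -35, "dz": -20, "rx": 0, "ry": 0, "rz": 0, "fingers": -1}, {"dx": -9, "dy": -35, "dz": -20, "rx": 0, "ry": 0, "rz": 0, "fingers": -1}, {"dx": -8, "dy": -34, "dz": -20, "rx": 0, "ry": 0, "rz": 0, "fingers": -1}, {"dx": 0, "dy": 0, "dz": 0, "rx": 0, "ry": 0, "rz": 0, "fingers": -1}, {"dx": 0, "dy": 0, "dz": 0, "rx": 0, "ry": 0, "rz": 0, "fingers": -1}], newtons=30)

```text
clock: 1.4
tcp_pos: [0.5315, -0.1696, 0.2095]
orientation: [-0.001, 0.708, 0.706, -0.0]
wrist_force: [-0.4, 0.2, -0.3]
finger_gap: 0.0857
```

```bash
python3 w.py w2 green_tin,.023,.046,.0225 red_tin,0,.023,.0225
```

```text
[[ 1.    -0.002 -0.002  0.532]
 [-0.003 -0.958 -0.287 -0.096]
 [-0.001  0.287 -0.958  0.279]
 [ 0.     0.     0.     1.   ]]
green_tin 0.92 [228. 167. 278. 217.] [ 0.5332 -0.1632] [ 0.53120194 -0.16791255] 0.03539332758832947
1.55 [ 0.53269837 -0.1682953   0.21082052] 0.08564458198232587 [ 1.16229853 -0.12336127 -0.54405186]
```

View pics/w2.png

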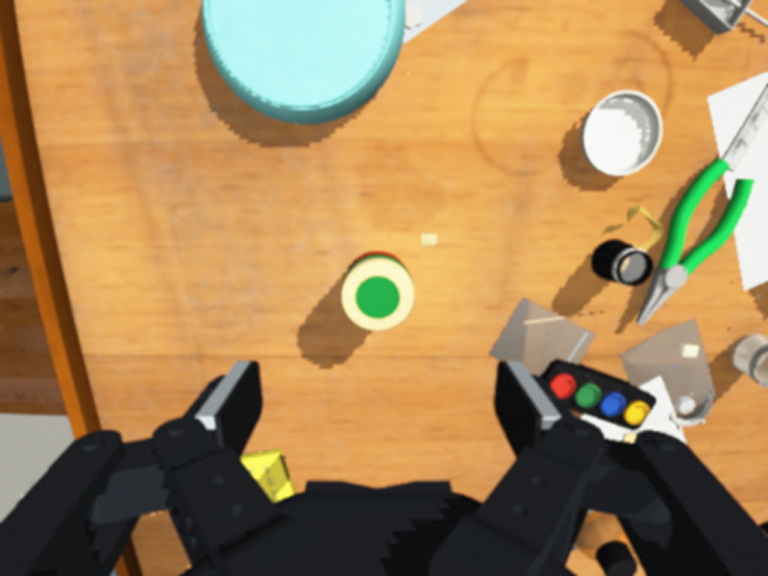

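The green lid is at (252,192) px, and the fit gives (0.531, -0.168), within 1 mm of the tool. The space for the fingers is clear, so I'm going down and closing with the tips at about z = 0.027.

Emit:
servo_tool(deltas=[{"dx": 0, "dy": 0, "dz": -25, "rx": 0, "ry": 0, "rz": 0, "fingers": -1}, {"dx": 0, "dy": 1, "dz": -30, "rx": 0, "ry": 0, "rz": 0, "fingers": -1}, {"dx": 0, "dy": 0, "dz": -30, "rx": 0, "ry": 0, "rz": 0, "fingers": -0.8}, {"dx": 0, "dy": 0, "dz": -17, "rx": 0, "ry": 0, "rz": 0, "fingers": -0.5}, {"dx": 0, "dy": 0, "dz": -10, "rx": 0, "ry": 0, "rz": 0, "fingers": -0.3}, {"dx": 0, "dy": 0, "dz": 0, "rx": 0, "ry": 0, "rz": 0, "fingers": -0.3}, {"dx": 0, "dy": 0, "dz": 0, "rx": 0, "ry": 0, "rz": 0, "fingers": -0.3}], newtons=30)

```text
clock: 2.25
tcp_pos: [0.5329, -0.1678, 0.0989]
orientation: [0.001, 0.707, 0.707, 0.0]
wrist_force: [0.2, -0.1, 0.7]
finger_gap: 0.0553
```

```bash
python3 - <<'E'
from h import *
s=env.get_state(); print(s["clock"],s["tcp_pos"],s["finger_gap"],s["wrist_force"])
c=shot("side"); save(c,"pics/s3.png",(230,60,370,200),4)
c=shot("wrist"); 
for d in cut_out("green_tin","wrist")[:1]: print(d["confidence"],fitcyl(c,d["region"],.0225,.023,.046,[.532,-.168]))
E
```

```text
2.25 [ 0.53289685 -0.16777354  0.09893858] 0.05532606755384308 [ 0.22009174 -0.06056577  0.74682496]
0.72 (array([ 0.53150834, -0.16792615]), np.float64(0.04270635337889761))
```

View pics/s3.png

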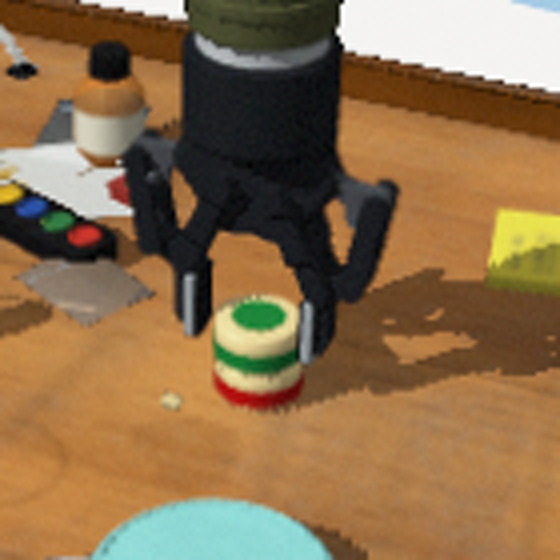

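The fingertips straddle the green tin at band level, above the joint. Closing, with a 1 mm x correction.

Emit:
servo_tool(deltas=[{"dx": -1, "dy": 0, "dz": 0, "rx": 0, "ry": 0, "rz": 0, "fingers": -0.2}, {"dx": 0, "dy": 0, "dz": 0, "rx": 0, "ry": 0, "rz": 0, "fingers": 0}, {"dx": 0, "dy": 0, "dz": 0, "rx": 0, "ry": 0, "rz": 0, "fingers": 0.5}, {"dx": 0, "dy": 0, "dz": 0, "rx": 0, "ry": 0, "rz": 0, "fingers": 1}, {"dx": 0, "dy": 0, "dz": 0, "rx": 0, "ry": 0, "rz": 0, "fingers": 1}, {"dx": 0, "dy": 0, "dz": 6, "rx": 0, "ry": 0, "rz": 0, "fingers": 1}, {"dx": 0, "dy": 0, "dz": 10, "rx": 0, "ry": 0, "rz": 0, "fingers": 1}, {"dx": 0, "dy": 0, "dz": 14, "rx": 0, "ry": 0, "rz": 0, "fingers": 1}], newtons=30)

```text
clock: 3.2
tcp_pos: [0.5305, -0.1678, 0.1281]
orientation: [-0.001, 0.707, 0.707, -0.0]
wrist_force: [-0.1, -0.3, -0.3]
finger_gap: 0.044
```

```bash
python3 - <<'E'
from h import *
s=env.get_state(); print(s["clock"],s["tcp_pos"],s["finger_gap"],s["wrist_force"])
c=shot("side"); A=c["img"][60:200,230:370]
for d in cut_out("red_tin","side")[:2]: print("side red",d["confidence"],d["extent"],fitcyl(c,d["region"],.0225,0,.023,[.532,-.168]))
w=shot("scene")
for t,a,b in (("red_tin",0,.023),("green_tin",.053,.076)):
  for d in cut_out(t,"scene")[:2]: print(t,d["confidence"],d["extent"],fitcyl(w,d["region"],.0225,a,b,[.532,-.168]))
im=np.hstack([cv2.resize(A,(400,400)),cv2.resize(w["img"][140:280,260:400],(400,400))])
cv2.imwrite("pics/s4.png",im[:,:,::-1])
E
```

```text
3.2 [ 0.53053674 -0.1678383   0.12807959] 0.043990142237855655 [-0.14874495 -0.27955142 -0.32039079]
side red 0.96 [285.7, 145.6, 306.5, 166.2] (array([ 0.52956562, -0.16910929]), np.float64(0.06831091180866966))
red_tin 0.88 [322.2, 230.5, 351.0, 257.9] (array([ 0.53302907, -0.17247868]), np.float64(0.05575897060361967))
green_tin 0.49 [337.8, 205.1, 351.8, 230.6] (array([ 0.53626396, -0.1725286 ]), np.float64(0.5388717948717949))
green_tin 0.29 [325.1, 231.9, 349.2, 256.8] (array([ 0.47257869, -0.19622648]), np.float64(0.24921548117154813))
```

View pics/s4.png

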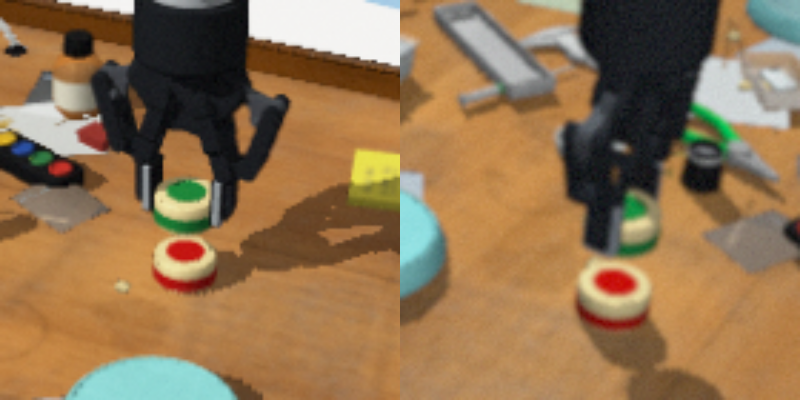

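The green tin is in the grip, level, and the red one stayed in place on the bench. Next, carry it to the tray centre and hover.

Emit:
servo_tool(deltas=[{"dx": -3, "dy": 10, "dz": 28, "rx": 0, "ry": 0, "rz": 0, "fingers": 1}, {"dx": -8, "dy": 25, "dz": 4, "rx": 0, "ry": 0, "rz": 0, "fingers": 1}, {"dx": -9, "dy": 35, "dz": 0, "rx": 0, "ry": 0, "rz": 0, "fingers": 1}, {"dx": -9, "dy": 35, "dz": 0, "rx": 0, "ry": 0, "rz": 0, "fingers": 1}, {"dx": -9, "dy": 35, "dz": -10, "rx": 0, "ry": 0, "rz": 0, "fingers": 1}, {"dx": -6, "dy": 20, "dz": -20, "rx": 0, "ry": 0, "rz": 0, "fingers": 1}, {"dx": 0, "dy": 5, "dz": -20, "rx": 0, "ry": 0, "rz": 0, "fingers": 1}, {"dx": 0, "dy": 0, "dz": -5, "rx": 0, "ry": 0, "rz": 0, "fingers": 1}], newtons=30)

```text
clock: 4.25
tcp_pos: [0.4848, -0.0017, 0.1026]
orientation: [-0.002, 0.706, 0.708, -0.001]
wrist_force: [-0.3, 0.1, 0.2]
finger_gap: 0.044
```

```bash
python3 - <<'E'
from h import *
s=env.get_state(); z=s["tcp_pos"][2]-.076; print(s["clock"],s["tcp_pos"],s["finger_gap"],s["wrist_force"],z)
for n in ("wrist","side"):
  c=shot(n)
  for t,a,b,r in (("mint_tray",0,.018,.061),("green_tin",z,z+.023,.0225)):
    for d in cut_out(t,n)[:1]: print(n,t,d["confidence"],d["extent"],fitcyl(c,d["region"],r,a,b,[.487,-.003]))
E
```

```text
4.25 [ 0.48483934 -0.00166934  0.10259451] 0.04402239867739408 [-0.33628836  0.09392971  0.19978219] 0.026594512612057267
wrist mint_tray 0.83 [160.8, 136.8, 346.7, 312.1] (array([ 0.48672274, -0.00071041]), np.float64(0.4184857410102333))
wrist green_tin 0.58 [209.3, 208.3, 298.7, 293.2] (array([ 0.48502076, -0.00108653]), np.float64(0.04181191669764217))
side mint_tray 0.75 [248.4, 189.3, 316.9, 233.5] (array([ 0.48708696, -0.0040595 ]), np.float64(0.30025372938448747))
side green_tin 0.96 [268.2, 179.1, 291.5, 207.9] (array([ 0.48957391, -0.007807  ]), np.float64(0.12369018040401858))
```

The tin is within about 2 mm of the tray centre. A small correction, then lower and release.

Emit:
servo_tool(deltas=[{"dx": 1, "dy": -1, "dz": -5, "rx": 0, "ry": 0, "rz": 0, "fingers": 1}, {"dx": 1, "dy": 0, "dz": -3, "rx": 0, "ry": 0, "rz": 0, "fingers": 1}, {"dx": 0, "dy": 0, "dz": 0, "rx": 0, "ry": 0, "rz": 0, "fingers": 1}, {"dx": 0, "dy": 0, "dz": 0, "rx": 0, "ry": 0, "rz": 0, "fingers": 1}])

```text
clock: 4.95
tcp_pos: [0.4889, -0.0041, 0.0968]
orientation: [-0.0, 0.707, 0.707, -0.0]
wrist_force: [1.2, -0.3, -0.7]
finger_gap: 0.044
```

Emit:
servo_tool(deltas=[{"dx": 0, "dy": 0, "dz": -1, "rx": 0, "ry": 0, "rz": 0, "fingers": 1}, {"dx": 0, "dy": 0, "dz": 0, "rx": 0, "ry": 0, "rz": 0, "fingers": 1}])

```text
clock: 5.15
tcp_pos: [0.489, -0.004, 0.0959]
orientation: [-0.0, 0.707, 0.707, -0.0]
wrist_force: [-0.3, -0.1, -1.5]
finger_gap: 0.0439
```

Emit:
servo_tool(deltas=[{"dx": 0, "dy": 0, "dz": -1, "rx": 0, "ry": 0, "rz": 0, "fingers": 1}, {"dx": 0, "dy": 0, "dz": 0, "rx": 0, "ry": 0, "rz": 0, "fingers": 1}])

```text
clock: 5.35
tcp_pos: [0.4889, -0.004, 0.0948]
orientation: [-0.0, 0.707, 0.707, -0.0]
wrist_force: [0.3, 0.2, -0.7]
finger_gap: 0.0438
```

Emit:
servo_tool(deltas=[{"dx": 0, "dy": 0, "dz": -1, "rx": 0, "ry": 0, "rz": 0, "fingers": 1}, {"dx": 0, "dy": 0, "dz": 0, "rx": 0, "ry": 0, "rz": 0, "fingers": 1}])

```text
clock: 5.55
tcp_pos: [0.4891, -0.004, 0.0941]
orientation: [0.0, 0.707, 0.707, 0.0]
wrist_force: [-0.4, 0.4, 2.8]
finger_gap: 0.0437
```

Emit:
servo_tool(deltas=[{"dx": 0, "dy": 0, "dz": -0.5, "rx": 0, "ry": 0, "rz": 0, "fingers": 1}, {"dx": 0, "dy": 0, "dz": 0, "rx": 0, "ry": 0, "rz": 0, "fingers": 1}])

```text
clock: 5.75
tcp_pos: [0.4891, -0.004, 0.0941]
orientation: [0.0, 0.707, 0.707, 0.0]
wrist_force: [-1.8, 0.9, 7.4]
finger_gap: 0.0441
```

Contact came at z = 0.094, as predicted. Ease off 0.5 mm, open gently, retreat and look.

Emit:
servo_tool(deltas=[{"dx": 0, "dy": 0, "dz": 0.5, "rx": 0, "ry": 0, "rz": 0, "fingers": 0}, {"dx": 0, "dy": 0, "dz": 0, "rx": 0, "ry": 0, "rz": 0, "fingers": -0.3}, {"dx": 0, "dy": 0, "dz": 0, "rx": 0, "ry": 0, "rz": 0, "fingers": -0.6}, {"dx": 0, "dy": 0, "dz": 5, "rx": 0, "ry": 0, "rz": 0, "fingers": -1}, {"dx": 0, "dy": 0, "dz": 25, "rx": 0, "ry": 0, "rz": 0, "fingers": -1}, {"dx": 0, "dy": 0, "dz": 40, "rx": 0, "ry": 0, "rz": 0, "fingers": -1}, {"dx": 0, "dy": 0, "dz": 40, "rx": 0, "ry": 0, "rz": 0, "fingers": -1}, {"dx": 0, "dy": 0, "dz": 0, "rx": 0, "ry": 0, "rz": 0, "fingers": -1}])

```text
clock: 6.55
tcp_pos: [0.4922, -0.0045, 0.2096]
orientation: [0.004, 0.707, 0.707, 0.003]
wrist_force: [0.4, -0.0, 0.6]
finger_gap: 0.0852
```

Emit:
servo_tool(deltas=[{"dx": 0, "dy": 0, "dz": 0, "rx": 0, "ry": 0, "rz": 0, "fingers": -1}, {"dx": 0, "dy": 0, "dz": 0, "rx": 0, "ry": 0, "rz": 0, "fingers": -1}])

```text
clock: 6.75
tcp_pos: [0.4884, -0.0039, 0.2031]
orientation: [-0.001, 0.707, 0.707, -0.0]
wrist_force: [-0.1, 0.5, -0.0]
finger_gap: 0.0856
```

```bash
python3 w.py w5 green_tin,.018,.041,.0225 red_tin,0,.023,.0225 mint_tray,0,.018,.061
python3 - <<'E'
from h import *
for n in ("scene","side"):
  c=shot(n)
  for t,a,b,r in (("mint_tray",0,.018,.061),("green_tin",.018,.041,.0225),("red_tin",0,.023,.0225)):
    for d in cut_out(t,n)[:1]: print(n,t,d["confidence"],d["extent"],fitcyl(c,d["region"],r,a,b,[.487,-.003] if t!="red_tin" else [.53,-.168]))
E
```

```text
[[ 1.    -0.    -0.002  0.489]
 [-0.001 -0.958 -0.288  0.07 ]
 [-0.001  0.288 -0.958  0.273]
 [ 0.     0.     0.     1.   ]]
red_tin 0.56 [266. 302. 306. 328.] [ 0.5279 -0.1493] [ 0.53097466 -0.17012873] 0.5774893712239875
mint_tray 0.55 [187. 126. 308. 244.] [0.4846 0.0035] [ 4.86649069e-01 -2.88073666e-04] 0.21044663133989405
6.95 [ 0.48831359 -0.00389989  0.20272726] 0.0852551787547336 [-0.13990561  0.37921263  0.28056132]
scene mint_tray 0.74 [211.2, 204.7, 275.7, 248.8] (array([ 0.48617375, -0.00334679]), np.float64(0.2607578353320569))
scene green_tin 0.66 [231.7, 200.8, 257.1, 225.0] (array([ 0.49138495, -0.00331825]), np.float64(0.06560683355083641))
scene red_tin 0.87 [323.3, 232.3, 348.7, 255.7] (array([ 0.53077781, -0.17197095]), np.float64(0.14644797102992868))
side mint_tray 0.57 [252.6, 186.4, 317.2, 235.0] (array([ 0.48666683, -0.00538415]), np.float64(0.2862824372129815))
side green_tin 0.68 [270.4, 184.1, 293.7, 209.5] (array([ 0.49090638, -0.00827367]), np.float64(0.10394147832732836))
side red_tin 0.74 [285.5, 142.8, 306.3, 165.4] (array([ 0.53023438, -0.17178906]), np.float64(0.16747572815533984))
```

View pics/w5.png

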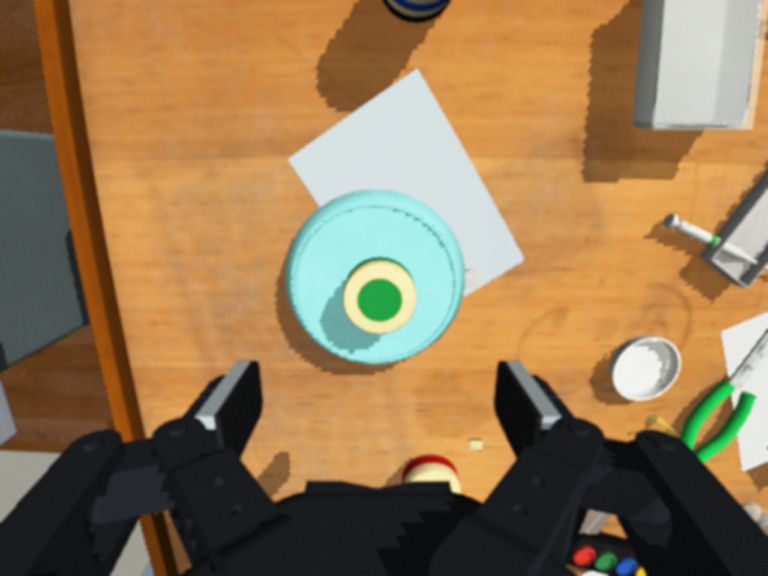

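The green tin stands upright about the middle of the tray: lid at (253,199) px, tray centre at about (250,183). The label centroid gives a sharper lid position, so I'll measure that and move above the red tin.

```bash
cat > lab.py <<'E'
from h import *
import sys
def label(c,col,z,guess,win=14):
    """colour label blob near the projected guess -> world xy on lid plane"""
    u=proj(c,[*guess,z])[0]; hsv=cv2.cvtColor(np.ascontiguousarray(c["img"]),cv2.COLOR_RGB2HSV).astype(int)
    h,s,v=hsv[...,0],hsv[...,1],hsv[...,2]
    m=((abs(h-62)<20) if col=="green" else ((h<8)|(h>172)))&(s>130)&(v>60)
    n,l,st,ce=cv2.connectedComponentsWithStats(m.astype(np.uint8))
    i=min((i for i in range(1,n) if st[i,4]>25),key=lambda i:np.hypot(*(ce[i]-u)))
    return toplane(c,ce[i],z)[0],st[i],ce[i]
if __name__=="__main__":
    for a in sys.argv[1:]:
        n,col,z,x,y=a.split(","); c=shot(n); p,st,ce=label(c,col,float(z),[float(x),float(y)])
        print(n,col,p.round(4),st,ce.round(1))
    s=env.get_state(); print(s["clock"],s["tcp_pos"].round(4) if hasattr(s["tcp_pos"],"round") else s["tcp_pos"],s["finger_gap"])
E
python3 lab.py wrist,green,.041,.489,-.004 scene,green,.041,.489,-.004 side,green,.041,.489,-.004
```

```text
wrist green [ 0.4896 -0.0044] [238 186  28  27 589] [251.8 199.3]
scene green [ 0.4912 -0.0038] [239 206  12   6  59] [244.5 208.3]
side green [ 0.4898 -0.006 ] [275 189  15   9 100] [281.6 192.6]
7.5 [ 0.4891 -0.004   0.204 ] 0.08559444392251359
```

Emit:
servo_tool(deltas=[{"dx": 6, "dy": -25, "dz": 0, "rx": 0, "ry": 0, "rz": 0, "fingers": -1}, {"dx": 9, "dy": -35, "dz": 0, "rx": 0, "ry": 0, "rz": 0, "fingers": -1}, {"dx": 9, "dy": -35, "dz": 0, "rx": 0, "ry": 0, "rz": 0, "fingers": -1}, {"dx": 9, "dy": -35, "dz": 0, "rx": 0, "ry": 0, "rz": 0, "fingers": -1}, {"dx": 9, "dy": -34, "dz": 0, "rx": 0, "ry": 0, "rz": 0, "fingers": -1}, {"dx": 0, "dy": 0, "dz": 0, "rx": 0, "ry": 0, "rz": 0, "fingers": -1}, {"dx": 0, "dy": 0, "dz": 0, "rx": 0, "ry": 0, "rz": 0, "fingers": -1}, {"dx": 0, "dy": 0, "dz": 0, "rx": 0, "ry": 0, "rz": 0, "fingers": -1}])

```text
clock: 8.3
tcp_pos: [0.5305, -0.1671, 0.2037]
orientation: [-0.001, 0.707, 0.707, -0.0]
wrist_force: [-1.0, -0.3, -0.7]
finger_gap: 0.0857
```

```bash
python3 lab.py wrist,red,.023,.531,-.169 scene,red,.023,.531,-.169 side,red,.023,.531,-.169
```

```text
wrist red [ 0.5312 -0.1707] [239 185  27  25 541] [252.1 197. ]
scene red [ 0.5328 -0.1713] [328 234  15   9  98] [334.8 238.4]
side red [ 0.5311 -0.1724] [288 144  14   8  78] [294.5 147.3]
8.45 [ 0.5308 -0.1668  0.204 ] 0.0853108368225704
```

Red lid at (0.531, -0.1705). Shifting 3.5 mm in y and descending to TCP z of about 0.076.

Emit:
servo_tool(deltas=[{"dx": 0, "dy": -3.5, "dz": -25, "rx": 0, "ry": 0, "rz": 0, "fingers": -1}, {"dx": 0, "dy": 0, "dz": -30, "rx": 0, "ry": 0, "rz": 0, "fingers": -1}, {"dx": 0, "dy": 0, "dz": -30, "rx": 0, "ry": 0, "rz": 0, "fingers": -0.8}, {"dx": 0, "dy": 0, "dz": -25, "rx": 0, "ry": 0, "rz": 0, "fingers": -0.5}, {"dx": 0, "dy": 0, "dz": -15, "rx": 0, "ry": 0, "rz": 0, "fingers": -0.3}, {"dx": 0, "dy": 0, "dz": -3, "rx": 0, "ry": 0, "rz": 0, "fingers": -0.3}, {"dx": 0, "dy": 0, "dz": 0, "rx": 0, "ry": 0, "rz": 0, "fingers": -0.3}, {"dx": 0, "dy": 0, "dz": 0, "rx": 0, "ry": 0, "rz": 0, "fingers": -0.3}])

```text
clock: 9.25
tcp_pos: [0.5317, -0.1714, 0.077]
orientation: [0.001, 0.707, 0.707, 0.0]
wrist_force: [0.3, -0.1, 0.4]
finger_gap: 0.0557
```

```bash
python3 lab.py wrist,red,.023,.531,-.1705
```

```text
wrist red [ 0.5312 -0.1703] [ 224  237   52   46 1858] [249.6 259.7]
9.3 [ 0.5319 -0.1717  0.0772] 0.05531490950017095
```

Emit:
servo_tool(deltas=[{"dx": -0.5, "dy": 1, "dz": -1, "rx": 0, "ry": 0, "rz": 0, "fingers": -0.2}, {"dx": 0, "dy": 0, "dz": 0, "rx": 0, "ry": 0, "rz": 0, "fingers": 0}, {"dx": 0, "dy": 0, "dz": 0, "rx": 0, "ry": 0, "rz": 0, "fingers": 0.5}, {"dx": 0, "dy": 0, "dz": 0, "rx": 0, "ry": 0, "rz": 0, "fingers": 1}, {"dx": 0, "dy": 0, "dz": 0, "rx": 0, "ry": 0, "rz": 0, "fingers": 1}, {"dx": 0, "dy": 0, "dz": 0, "rx": 0, "ry": 0, "rz": 0, "fingers": 1}], newtons=30)

```text
clock: 9.9
tcp_pos: [0.531, -0.1706, 0.0759]
orientation: [0.001, 0.707, 0.707, 0.0]
wrist_force: [-0.9, 0.9, 5.3]
finger_gap: 0.0442
```

```bash
python3 lab.py wrist,red,.023,.531,-.1705
```

```text
wrist red [ 0.5316 -0.1704] [ 226  240   53   46 1882] [251.8 262.4]
9.95 [ 0.531  -0.1706  0.076 ] 0.04411233588059597
```

Red is held centred, with an offset under 1 mm. Lift and carry to hover over the green tin: the target TCP is (0.489, -0.0045), with contact expected at z of about 0.117.

Emit:
servo_tool(deltas=[{"dx": 0, "dy": 0, "dz": 10, "rx": 0, "ry": 0, "rz": 0, "fingers": 1}, {"dx": 0, "dy": 0, "dz": 35, "rx": 0, "ry": 0, "rz": 0, "fingers": 1}, {"dx": -5, "dy": 16, "dz": 35, "rx": 0, "ry": 0, "rz": 0, "fingers": 1}, {"dx": -9, "dy": 35, "dz": 5, "rx": 0, "ry": 0, "rz": 0, "fingers": 1}, {"dx": -9, "dy": 35, "dz": 0, "rx": 0, "ry": 0, "rz": 0, "fingers": 1}, {"dx": -9, "dy": 35, "dz": 0, "rx": 0, "ry": 0, "rz": 0, "fingers": 1}, {"dx": -7, "dy": 30, "dz": 0, "rx": 0, "ry": 0, "rz": 0, "fingers": 1}, {"dx": -3, "dy": 15, "dz": 0, "rx": 0, "ry": 0, "rz": 0, "fingers": 1}])

```text
clock: 10.75
tcp_pos: [0.4873, -0.0025, 0.1603]
orientation: [-0.0, 0.706, 0.708, -0.0]
wrist_force: [0.0, -0.8, -1.6]
finger_gap: 0.044
```

Emit:
servo_tool(deltas=[{"dx": 0, "dy": 0, "dz": -15, "rx": 0, "ry": 0, "rz": 0, "fingers": 1}, {"dx": 0, "dy": 0, "dz": -12, "rx": 0, "ry": 0, "rz": 0, "fingers": 1}, {"dx": 0, "dy": 0, "dz": 0, "rx": 0, "ry": 0, "rz": 0, "fingers": 1}, {"dx": 0, "dy": 0, "dz": 0, "rx": 0, "ry": 0, "rz": 0, "fingers": 1}, {"dx": 0, "dy": 0, "dz": 0, "rx": 0, "ry": 0, "rz": 0, "fingers": 1}])

```text
clock: 11.25
tcp_pos: [0.489, -0.0051, 0.1332]
orientation: [0.0, 0.707, 0.707, 0.0]
wrist_force: [-0.9, -0.0, -1.3]
finger_gap: 0.044
```

```bash
python3 - <<'E'
from h import *; from lab import label
s=env.get_state(); t=np.array(s["tcp_pos"]); z=t[2]-.053; print(s["clock"],t,s["finger_gap"],s["wrist_force"])
c=shot("wrist"); p,st,ce=label(c,"red",z,t[:2]); print("red",p,"rel",p-t[:2])
A=shot("side")["img"]; B=shot("scene")["img"]
im=np.hstack([cv2.resize(A[110:250,210:350],(400,400)),cv2.resize(B[120:260,170:310],(400,400))]); cv2.imwrite("pics/s6.png",im[:,:,::-1])
E
```

```text
11.25 [ 0.48896136 -0.00512357  0.13323687] 0.04401588560001326 [-0.85931063 -0.00773365 -1.3058816 ]
red [ 0.48956782 -0.00496417] rel [0.00060646 0.00015941]
```

View pics/s6.png

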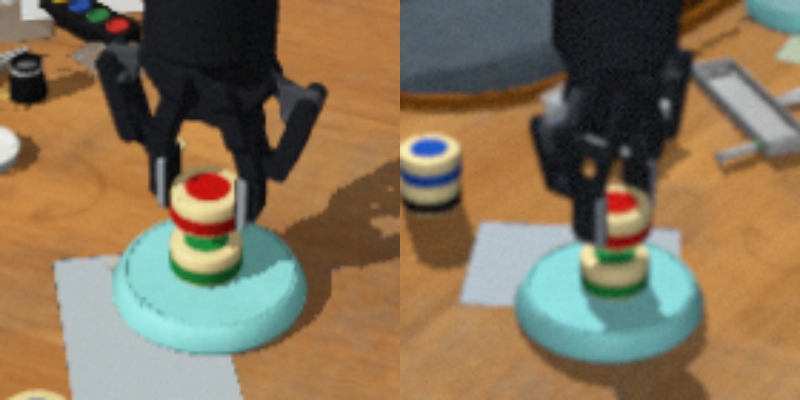

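Red is directly over green, label at (.4896, -.0050) against green (.4896, -.0044). Lowering, slowly at the end.

Emit:
servo_tool(deltas=[{"dx": 0, "dy": 0.5, "dz": -6, "rx": 0, "ry": 0, "rz": 0, "fingers": 1}, {"dx": 0, "dy": 0, "dz": -5, "rx": 0, "ry": 0, "rz": 0, "fingers": 1}, {"dx": 0, "dy": 0, "dz": -3, "rx": 0, "ry": 0, "rz": 0, "fingers": 1}, {"dx": 0, "dy": 0, "dz": -1, "rx": 0, "ry": 0, "rz": 0, "fingers": 1}, {"dx": 0, "dy": 0, "dz": 0, "rx": 0, "ry": 0, "rz": 0, "fingers": 1}, {"dx": 0, "dy": 0, "dz": 0, "rx": 0, "ry": 0, "rz": 0, "fingers": 1}])

```text
clock: 12.0
tcp_pos: [0.4885, -0.004, 0.1178]
orientation: [-0.0, 0.707, 0.707, -0.0]
wrist_force: [-0.4, -1.0, -1.3]
finger_gap: 0.044
```

Emit:
servo_tool(deltas=[{"dx": 0, "dy": 0, "dz": -0.5, "rx": 0, "ry": 0, "rz": 0, "fingers": 1}, {"dx": 0, "dy": 0, "dz": 0, "rx": 0, "ry": 0, "rz": 0, "fingers": 1}])

```text
clock: 12.2
tcp_pos: [0.4885, -0.004, 0.1178]
orientation: [0.0, 0.707, 0.707, 0.0]
wrist_force: [-2.4, 0.6, 4.0]
finger_gap: 0.0436
```

Emit:
servo_tool(deltas=[{"dx": 0, "dy": 0, "dz": -0.5, "rx": 0, "ry": 0, "rz": 0, "fingers": 1}, {"dx": 0, "dy": 0, "dz": 0, "rx": 0, "ry": 0, "rz": 0, "fingers": 1}])

```text
clock: 12.4
tcp_pos: [0.4885, -0.004, 0.1177]
orientation: [0.0, 0.707, 0.707, 0.0]
wrist_force: [-2.7, -0.3, 8.7]
finger_gap: 0.0438
```

Contact at 0.1178. Ease off, open and retreat.

Emit:
servo_tool(deltas=[{"dx": 0, "dy": 0, "dz": 0.6, "rx": 0, "ry": 0, "rz": 0, "fingers": 0}, {"dx": 0, "dy": 0, "dz": 0, "rx": 0, "ry": 0, "rz": 0, "fingers": -0.3}, {"dx": 0, "dy": 0, "dz": 0, "rx": 0, "ry": 0, "rz": 0, "fingers": -0.6}, {"dx": 0, "dy": 0, "dz": 5, "rx": 0, "ry": 0, "rz": 0, "fingers": -1}, {"dx": 0, "dy": 0, "dz": 25, "rx": 0, "ry": 0, "rz": 0, "fingers": -1}, {"dx": 0, "dy": 0, "dz": 40, "rx": 0, "ry": 0, "rz": 0, "fingers": -1}, {"dx": 0, "dy": 0, "dz": 40, "rx": 0, "ry": 0, "rz": 0, "fingers": -1}, {"dx": 0, "dy": 0, "dz": 20, "rx": 0, "ry": 0, "rz": 0, "fingers": -1}])

```text
clock: 13.2
tcp_pos: [0.4898, -0.0042, 0.2513]
orientation: [0.002, 0.707, 0.707, 0.001]
wrist_force: [0.9, 0.5, 0.0]
finger_gap: 0.0853
```

Emit:
servo_tool(deltas=[{"dx": 0, "dy": 0, "dz": 0, "rx": 0, "ry": 0, "rz": 0, "fingers": -1}, {"dx": 0, "dy": 0, "dz": 0, "rx": 0, "ry": 0, "rz": 0, "fingers": -1}, {"dx": 0, "dy": 0, "dz": 0, "rx": 0, "ry": 0, "rz": 0, "fingers": -1}])

```text
clock: 13.5
tcp_pos: [0.4878, -0.0039, 0.2462]
orientation: [-0.001, 0.707, 0.707, -0.001]
wrist_force: [0.7, 0.4, 0.1]
finger_gap: 0.0857
```

```bash
python3 lab.py wrist,red,.064,.489,-.0045 scene,red,.064,.489,-.0045 side,red,.064,.489,-.0045
python3 - <<'E'
from h import *
c=shot("side");A=c["img"];d=cut_out("blue_tin","side")
if d: print("blue",d[0]["extent"],fitcyl(c,d[0]["region"],.0225,.023,.046,[.511,.177]))
B=shot("scene")["img"]
im=np.hstack([cv2.resize(A[150:290,190:330],(400,400)),cv2.resize(B[120:260,160:300],(400,400))]); cv2.imwrite("pics/s7.png",im[:,:,::-1])
E
```

```text
wrist red [ 0.489  -0.0043] [240 181  27  26 547] [252.8 193.4]
scene red [ 0.4913 -0.0036] [238 195  14   7  81] [244.6 197.8]
side red [ 0.4894 -0.0065] [275 178  15  10 116] [282.1 182.4]
13.65 [ 0.4878 -0.0039  0.2462] 0.08562245166193794
blue [208.3, 247.5, 240.0, 279.0] (array([0.51143667, 0.17685136]), np.float64(0.09012978689312612))
```

View pics/s7.png

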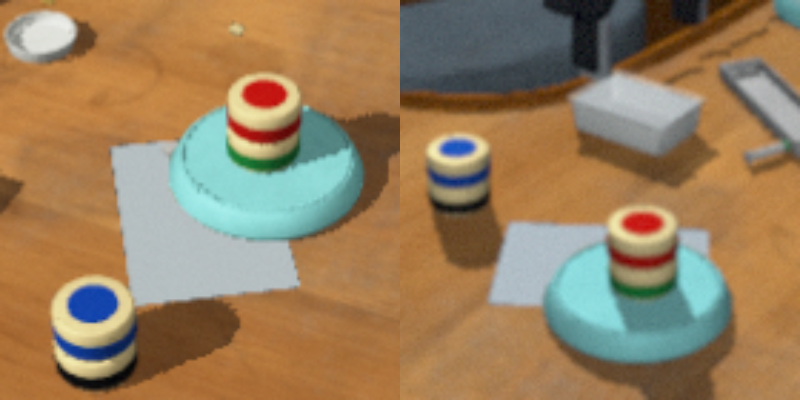

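The red tin sits squarely on the green one in the middle of the tray, both upright. Per camera the red label is within about 0.6 mm of the green label's earlier position. The blue stack hasn't moved and the gripper is clear.

```bash
python3 -c "from workcell import job; print(job.hand_in())"
```

```text
the job is handed in; nothing more can be done
None
```

I lifted the green-banded tin alone off the stack and set it on the mint tray. I then put the red-banded tin on top of it and handed the job in at about 14 s on the robot's clock.

**Last checks**
- **Stack:** both tins looked upright in the last side and scene pictures. In each of the three cameras, the red label is within about 0.6 mm of where that camera saw the green label before stacking.
- **Tray position:** the stack stands about 2–4 mm from the tray centre, by the wrist camera and arm readings.
- **Other stack:** the blue tin is where it was, to within about 0.1 mm in the side camera.
- **Forces:** the highest wrist reading at the end of a move was about 9 N, and the open gripper is well above everything.

**Disagreements**
- The cameras differ from each other by 2–3 mm in absolute position, about the stated calibration error.
- The network's cut-outs were poor where things were partly hidden. I positioned the red tin by the label centres instead.

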